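Sort the sealed dish canisters by heft

TASK

The three steel dish canisters on the bench are sterilised and sealed and look alike, but some are loaded with glass dishes and some are empty: tell which by their weight. Stand every loaded canister on the bench beneath the wire riser shelf, far enough in that none of it sticks out at the front, and stand every empty one in the blue wash tray. Keep the canisters upright, set them down rather than drop them, and leave everything else where it is.

Things in the scene. Friction and masses are not known exactly. Their poses are not given: they have to be found in the camera images.
- can_a: canister a again (see can_a_mid), here with its origin at the centre of its underside, z up along its axis
- can_a_mid (a point): dish canister: closed upright steel cylinder 112 mm tall, body 58 mm across, cap 60 mm across from 75 mm up to the top (the cap is locked on: the canister can be lifted by it), orange seal ring under the cap. The point is its centre, 56 mm above its underside, z up along its axis. All three look alike: empty it weighs 210 to 270 g (2.1 to 2.6 N), loaded 440 to 570 g (4.4 to 5.6 N); any one may be loaded, one or two of the three are
- can_b: canister b again (see can_b_mid), here with its origin at the centre of its underside, z up along its axis
- can_b_mid (a point): dish canister: closed upright steel cylinder 112 mm tall, body 58 mm across, cap 60 mm across from 75 mm up to the top (the cap is locked on: the canister can be lifted by it), orange seal ring under the cap. The point is its centre, 56 mm above its underside, z up along its axis. All three look alike: empty it weighs 210 to 270 g (2.1 to 2.6 N), loaded 440 to 570 g (4.4 to 5.6 N); any one may be loaded, one or two of the three are
- can_c: canister c again (see can_c_mid), here with its origin at the centre of its underside, z up along its axis
- can_c_mid (a point): dish canister: closed upright steel cylinder 112 mm tall, body 58 mm across, cap 60 mm across from 75 mm up to the top (the cap is locked on: the canister can be lifted by it), orange seal ring under the cap. The point is its centre, 56 mm above its underside, z up along its axis. All three look alike: empty it weighs 210 to 270 g (2.1 to 2.6 N), loaded 440 to 570 g (4.4 to 5.6 N); any one may be loaded, one or two of the three are
- riser_edge (a point): wire riser shelf standing fixed on the bench: white wire deck 360 mm wide (y), 200 mm deep (x), underside 160 mm and top 168 mm above the bench, open below, at front and back, with wire legs at its four corners (352 mm apart); a tub stands on the left end of the deck. The point is the middle of the deck's front edge, projected down to the bench; its x points in under the deck, y along the front edge
- wash_tray: blue plastic wash tray fixed on the bench, 200 x 200 mm, walls 50 mm tall and 5 mm thick, floor 5 mm thick. Origin at the centre of its underside, x and y along its sides. It may be on the left or the right
- table: the stainless steel bench; the origin is the middle of its top, the work surface, at height 0
- tube_rack: fixed rack of capped culture tubes, 240 mm (x) x 120 mm (y), 150 mm tall, on the side of the robot opposite to the wash tray; origin at the centre of its underside
- bottle_small_mid (a point): small glass bottle with blue cap, 56 mm across, 105 mm tall, standing under the riser, towards its left (+y) end; the point is its centre, half-way up. Loose bystander
- bottle_large_mid (a point): larger glass bottle with blue cap, 70 mm across, 142 mm tall; the point is its centre, half-way up. Loose bystander
- dropper_mid (a point): small white dropper bottle, 38 mm across, 86 mm tall; the point is its centre, half-way up. Loose bystander
- beaker_mid (a point): glass beaker, 82 mm across, 104 mm tall; the point is its centre, half-way up. Loose bystander
- spray_mid (a point): white spray bottle with yellow head, 76 mm across, 230 mm tall; its point lies 110 mm up. Loose bystander
- tubs_mid (a point): stack of two clear culture tubs with white lids, 100 mm across, 116 mm tall; the point is its centre, half-way up. Loose bystander
Not all that is in view belongs to the job. Leave any pink look-alike of the can_c alone.

How it is judged (in metres and radians):
At the end, for the whole second after the job is handed in: Loaded canisters (over 3.5 N on their support) stand on the bench under the riser deck, centres 27 mm or more behind its front edge; empty ones (under 3.5 N) stand on the tray floor, centres within 75 mm of its centre each way; all upright within 0.1 rad, at rest (angle between each of can_a_mid, can_b_mid, can_c_mid's own z axis and vertical below 0.1 rad and linear speed of each of can_a, can_b, can_c below 0.02 m/s and ((x of can_a_mid in the frame of riser_edge between 0.027 and 0.18 m and y of can_a_mid in the frame of riser_edge between -0.165 and 0.165 m and height (world z) of can_a_mid below 0.062 m and contact force between can_a and table above 3.5 N) or (x of can_a_mid in the frame of wash_tray between -0.075 and 0.075 m and y of can_a_mid in the frame of wash_tray between -0.075 and 0.075 m and height (world z) of can_a_mid below 0.068 m and contact force between can_a and wash_tray between 1 and 3.5 N)) and ((x of can_b_mid in the frame of riser_edge between 0.027 and 0.18 m and y of can_b_mid in the frame of riser_edge between -0.165 and 0.165 m and height (world z) of can_b_mid below 0.062 m and contact force between can_b and table above 3.5 N) or (x of can_b_mid in the frame of wash_tray between -0.075 and 0.075 m and y of can_b_mid in the frame of wash_tray between -0.075 and 0.075 m and height (world z) of can_b_mid below 0.068 m and contact force between can_b and wash_tray between 1 and 3.5 N)) and ((x of can_c_mid in the frame of riser_edge between 0.027 and 0.18 m and y of can_c_mid in the frame of riser_edge between -0.165 and 0.165 m and height (world z) of can_c_mid below 0.062 m and contact force between can_c and table above 3.5 N) or (x of can_c_mid in the frame of wash_tray between -0.075 and 0.075 m and y of can_c_mid in the frame of wash_tray between -0.075 and 0.075 m and height (world z) of can_c_mid below 0.068 m and contact force between can_c and wash_tray between 1 and 3.5 N))); the robot touches nothing.
It fails at once if a canister is tipped more than 30 degrees (angle between any of can_a_mid, can_b_mid, can_c_mid's own z axis and vertical above 0.52 rad).
It fails at once if a canister is dropped or thrown: it moves faster than 0.5 m/s with no finger on it ((contact force between the fingers and can_a below 0.05 N and linear speed of can_a above 0.5 m/s) or (contact force between the fingers and can_b below 0.05 N and linear speed of can_b above 0.5 m/s) or (contact force between the fingers and can_c below 0.05 N and linear speed of can_c above 0.5 m/s)).
It fails at once if a bottle, the dropper, beaker, spray bottle or tub stack is moved more than 25 mm or tipped over (distance of any of bottle_small_mid, bottle_large_mid, dropper_mid, beaker_mid, spray_mid, tubs_mid from where it was at the start of the episode above 0.025 m or angle between any of bottle_small_mid, bottle_large_mid, dropper_mid, beaker_mid, spray_mid, tubs_mid's own z axis and vertical above 0.4 rad).
It also fails if it takes over 72 s, if anything falls off the work surface, if the arm or the gripper's body presses on something with over 40 N, if the wrist force passes 120 N, or if a joint passes its speed limit or range.

ROBOT

A 6-joint arm with a two-finger parallel gripper is mounted at the origin on the work surface. World frame = base frame: x ahead of the robot, y to its left, z up, the work surface at z = 0. Lengths are in mm, angles in rad, forces in N, time in s.
With the tool pointing down it reaches from about 350 to 800 mm from the base axis. Payload 7.3 kg.
Tool frame: the origin (TCP) lies on the centre line of the jaws, within the pads' length; the fingertips stand bot.finger_overhang ahead of it and the grasp point (between the pads) lies 2 mm behind it (bot.finger_overhang is the distance from the TCP to the fingertips, in mm); x points along the fingers, y is the direction in which the jaws open and shut, and the axes are right-handed (so a half turn about x gives the same grasp; the last joint's range is limited). The gripper opens to 85 mm and grips with 20 to 120 N. Pads are 22 mm wide; open, the fingers measure 114 mm over their backs; the gripper's body (76 mm by 85 mm) begins 54 mm behind the grasp point. The pads swing forward as they close: fully open they stand 13 mm farther back than shut.
Start: joints at [-1.385, 0.342, 1.524, -0, 1.275, -0.146], TCP at [171.039, -496.375, 248.322] pointing down, gripper open.
Joint ranges: [-2.53, 2.53], [-0.77, 2.02], [0.04, 2.7], [-1, 4.14], [0.28, 2.66], [-3.11, 3.11]. Speed limits (rad/s): [2.57, 2.57, 3.14, 3.14, 3.14, 3.14].

INTERFACE

Orientations are given as a 3x3 rotation matrix whose columns are the frame's x, y, z axes.
In Python, from station import bot, eyes gives the robot as it stands. The module is installed in compiled form; this text tells all that it offers.
- The arm moves only by the shell command python3 -m creep 'ROWS' [OPENING]. ROWS is JSON, a list of rows, each an object with "travel": the shift along the tool's x, y, z in m, a list of three; "turn": the turn about the tool's x in degrees. In form: [{"travel": [tx, ty, tz], "turn": turn}, ...]. A call has 1 to 10 rows; each row shifts and turns the pose as measured when the row begins, along the tool's axes as they then stand; what a row does not reach is not made up. A row lasts 1/8 s, in which the tool goes at most 62.5 mm and 10.7 degrees, less where a joint would pass 70% of its speed; a pose out of reach is approached as far as the arm can. A call with a gripper value outside its range is refused whole. OPENING is the finger opening in m, from 0 to 0.0854, set as the call begins (- or left out, the last holds). The fingers move at their own pace and stop on an object; the grip force is fixed at half the most. Time passes only in rows, so rows that do not move let the fingers close. It gives the time, the measured TCP pose, the force and the opening at its end, in the units of the state.
- bot.read_state(): the state, without advancing time (a new reading comes with each control period).
- eyes.snapshot(name): name is "scene" or "side" or "wrist"; returns (picture, depth): 384x512x3 uint8, blue, green, red; 384x512 float32, mm along the optical axis (not along the pixel's ray), 0 where there is no reading.
- eyes.get_calibration(name): a dict with "K" (3x3 intrinsics, pixels), "rvec" (rotation vector, rad) and "tvec" (3), from world to camera coordinates, as OpenCV has them; the wrist camera has in their place "T_tool_cam" (4x4, takes a point from camera to tool coordinates, whose origin is the TCP and whose axes are the tool frame's). Camera axes: x right, y down, z forward; pixel columns grow to the right and rows downward; lengths in mm; the calibration is good to about 2 mm. The wrist camera is an equidistant fisheye: a pixel r from the principal point sees the ray r / f radians off the axis. A picture is of the moment at which its call begins: read the wrist's pose just before it. get_calibration takes no time and is no camera call.
- bot.close_job(): hands the job in, once; it reports no verdict.
The state is a dict: "time_s": time; "joint_pos": joint angles; "qvel": joint speeds; "joint_efforts": joint torques, N m; "tool_pos": TCP position; "orientation": TCP orientation; "contact_force": force on the tool from outside, world axes, zero at the start; "moment": the same for the moment, N m; "gripper_width": opening from 0.0 (shut) to 1.0 (fully open).
Only numpy, scipy, OpenCV 4.12 (cv2) and the standard library are available. Lean on these libraries where they do the work, as an engineer would, in place of code of your own. Each camera call takes 0.05 s, during which the arm holds its last target. There are 200 camera calls.

## Working session

There is one attempt and no reset: what is moved stays moved. The work goes in short steps, Python scripts to look and compute and a shell command to move; the robot and the scene stay as the last step left them, time stands still between calls to the robot, and variables do not carry over. Pictures are saved under pics/ and viewed, about 8 in all and at most 12, crops included, and the job is handed in when it is done.

```bash
mkdir -p pics
cat > h.py <<'E'
import numpy as np, cv2
from station import bot, eyes
def snap(n, f=None):
    p,d=eyes.snapshot(n)
    if f: cv2.imwrite('pics/'+f,p)
    return p,d
def cloud(n,d):
    c=eyes.get_calibration(n);K=np.array(c['K']);R=cv2.Rodrigues(np.array(c['rvec'],float))[0];t=np.array(c['tvec'],float).ravel()
    v,u=np.mgrid[:384,:512]
    P=np.stack([(u-K[0,2])/K[0,0]*d,(v-K[1,2])/K[1,1]*d,d],-1)
    return (P-t)@R
E
python3 - <<'E'
from h import *
print(bot.read_state(), bot.finger_overhang)
for n in ('scene','side'):
    p,d=snap(n,n+'0.png'); np.save(n+'0.npy',d)
    c=eyes.get_calibration(n);R=cv2.Rodrigues(np.array(c['rvec'],float))[0];print(n,-R.T@np.array(c['tvec'],float).ravel())
print(eyes.get_calibration('wrist'))
a=[cv2.imread(f'pics/{n}0.png') for n in('scene','side')]
E
```

```text
{'time_s': 0.0, 'joint_pos': array([-1.38497662e+00,  3.42721387e-01,  1.52497294e+00,  2.02894398e-05,
        1.27539648e+00, -1.46029879e-01]), 'qvel': array([-0.00127504, -0.00058913,  0.00041679, -0.00104285,  0.0021823 ,
       -0.00073598]), 'joint_efforts': array([ 7.27479837e-04, -4.33676040e+01, -2.46012872e+01, -2.34929112e-04,
        7.85092008e-03, -1.06444739e-05]), 'tool_pos': array([ 170.98665469, -496.00162655,  247.64201181]), 'orientation': array([[-2.57711166e-04,  3.25786471e-01, -9.45443340e-01],
       [ 1.47595176e-03, -9.45442217e-01, -3.25786487e-01],
       [-9.99998878e-01, -1.47938758e-03, -2.37194100e-04]]), 'contact_force': array([0.35845815, 0.09603969, 0.67038057]), 'moment': array([ 0.03010318,  0.02191374, -0.04584609]), 'gripper_width': 0.9938188153625085} 17.0
scene [1150.91487442  179.44945127 1234.8032355 ]
side [-64.04153618 620.03719571 739.45496674]
{'K': array([[297.31863964,   0.        , 254.60345406],
       [  0.        , 297.31863964, 192.84563749],
       [  0.        ,   0.        ,   1.        ]]), 'T_tool_cam': array([[-1.31787347e-04, -3.05033334e-01,  9.52341665e-01,
        -1.25901048e+02],
       [ 9.99999079e-01, -1.32688040e-03, -2.86615126e-04,
         5.98000662e-01],
       [ 1.35107066e-03,  9.52340750e-01,  3.05033228e-01,
        -7.90644251e+01],
       [ 0.00000000e+00,  0.00000000e+00,  0.00000000e+00,
         1.00000000e+00]])}
```

View pics/scene0.png

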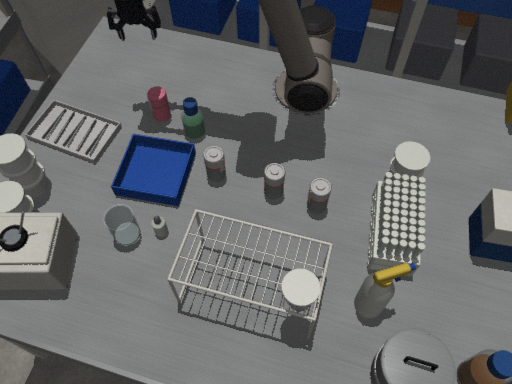

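View pics/side0.png

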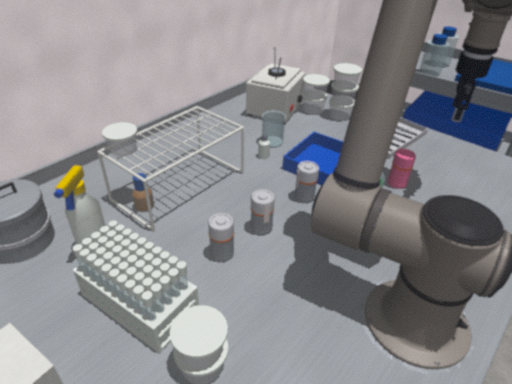

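The scene view shows three grey canisters with orange rings at (214,163), (275,181) and (319,195). They fit the description; the pink look-alike at (159,104) does not. The tray is at (155,168), on the right (−y), and the riser is around (255,265). The side view agrees. Next I measure them and enlarge a crop.

```bash
cat > m.py <<'E'
from h import *
def circ(P,x0,y0,z0,z1,r=45):
    m=(np.hypot(P[...,0]-x0,P[...,1]-y0)<r)&(P[...,2]>z0)&(P[...,2]<z1); Q=P[m][:,:2]
    (c,rad)=cv2.minEnclosingCircle(Q.astype(np.float32)); return np.round(Q.mean(0),1),np.round(c,1),round(rad,1),len(Q),np.round(np.median(P[m][:,2]),1)
E
python3 - <<'E'
from m import *
for n in('scene','side'):
    p=cv2.imread(f'pics/{n}0.png');d=np.load(n+'0.npy');P=cloud(n,d)
    px={'scene':[(214,153),(275,171),(319,185),(159,92),(190,103),(122,212),(159,220),(301,285),(398,190),(375,285),(411,155)],'side':[(307,168),(262,198),(221,222),(404,157),(142,178),(273,118),(264,143),(120,132),(205,330)]}[n]
    for u,v in px:
        q=np.nanmedian(P[v-2:v+3,u-2:u+3].reshape(-1,3),0); print(n,(u,v),np.round(q),end=' ')
        try: print(circ(P,q[0],q[1],104,120))
        except Exception as e: print()
    hsv=cv2.cvtColor(p,cv2.COLOR_BGR2HSV)
    m=(hsv[...,0]>105)&(hsv[...,0]<130)&(hsv[...,1]>120)&(d>0)&(P[...,2]>35)&(P[...,2]<58)&(P[...,0]>100)&(P[...,0]<900)&(P[...,1]<0)&(P[...,1]>-700)
    print('tray',cv2.minAreaRect(P[m][:,:2].astype(np.float32)),m.sum())
    m=(abs(P[...,2]-167)<6)&(P[...,0]>400)&(P[...,0]<900)&(abs(P[...,1])<330)&(d>0)
    m=cv2.morphologyEx(m.astype(np.uint8),cv2.MORPH_OPEN,np.ones((1,2)))>0
    Q=P[m][:,:2]; print('riser',cv2.minAreaRect(Q.astype(np.float32)),len(Q),np.percentile(Q,[0,2,50,98,100],axis=0).round().tolist())
s=cv2.imread('pics/scene0.png')[70:345,100:400]; cv2.imwrite('pics/crop.png',cv2.resize(s,None,fx=2.6,fy=2.15,interpolation=3))
E
```

```text
scene (214, 153) [ 418. -177.  112.] (array([ 421.7, -178.1]), array([ 420.5, -178.3]), 31.8, 283, np.float64(109.6))
scene (275, 171) [429.  10. 112.] (array([429.3,   7.4]), array([427.2,   7.5]), 31.0, 301, np.float64(109.4))
scene (319, 185) [438. 138. 112.] (array([441.1, 143. ]), array([441., 142.]), 30.8, 312, np.float64(109.5))
scene (159, 92) [ 245. -422.  112.] (array([ 251.3, -429.5]), array([ 251.2, -431.6]), 33.1, 228, np.float64(109.6))
scene (190, 103) [ 284. -298.  143.] (array([ 295.1, -296. ]), array([ 287.9, -299.9]), 21.0, 51, np.float64(112.6))
scene (122, 212) [ 653. -373.   64.] (array([ 661.1, -373.4]), array([ 673.4, -361.4]), 36.4, 32, np.float64(105.4))
scene (159, 220) [ 651. -260.   74.] (array([nan, nan]), array([0., 0.]), 0.0, 0, np.float64(nan))
scene (301, 285) [775. 163. 226.] (array([nan, nan]), array([0., 0.]), 0.0, 0, np.float64(nan))
scene (398, 190) [416. 344. 149.] (array([413.7, 335.9]), array([415.5, 345.4]), 42.9, 55, np.float64(113.1))
scene (375, 285) [702. 328. 162.] (array([718.7, 331.3]), array([702.4, 336.9]), 35.6, 77, np.float64(111.
[... 1295 characters left out ...]
56. 364. 114.] (array([256.3, 367.1]), array([256., 364.]), 45.0, 1773, np.float64(114.2))
tray ((488.03857421875, -355.6988220214844), (161.9066619873047, 205.28543090820312), 5.710054397583008) 303
riser ((600.58154296875, 232.2574462890625), (463.7449951171875, 1467.422119140625), 42.20029067993164) 1641 [[-64.0, -376.0], [628.0, -337.0], [746.0, 11.0], [1037.0, 211.0], [1044.0, 620.0]]m.py:4: RuntimeWarning: Mean of empty slice.
  (c,rad)=cv2.minEnclosingCircle(Q.astype(np.float32)); return np.round(Q.mean(0),1),np.round(c,1),round(rad,1),len(Q),np.round(np.median(P[m][:,2]),1)
  ret = um.true_divide(
  return _methods._mean(a, axis=axis, dtype=dtype,
  ret = ret.dtype.type(ret / rcount)
```

View pics/crop.png

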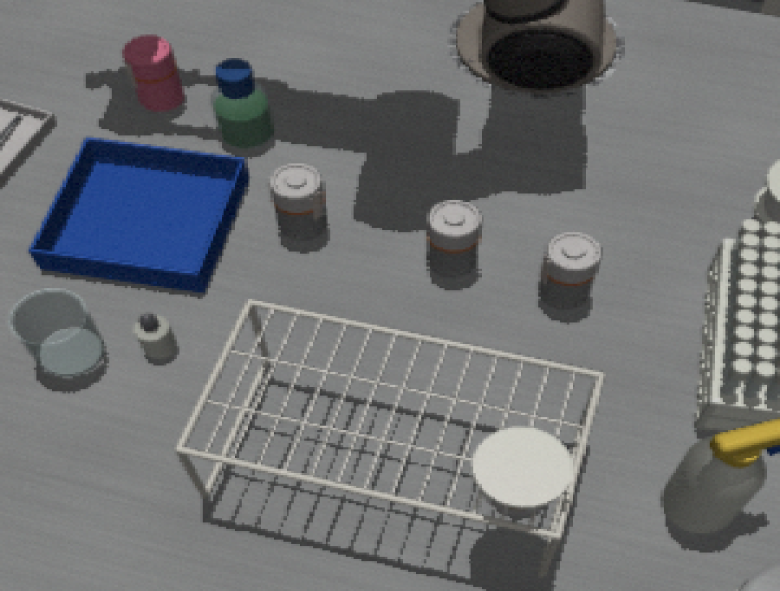

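The crop confirms the three canisters (grey cap, orange ring). The tool can only point down, so it can't carry a canister in under the deck. I'll set loaded ones down in front of the riser and push them in with the back of the open finger.

```bash
cat >> h.py <<'E'
def go(x,y,z,psi=None):
    s=bot.read_state();R=s['orientation'];d=np.array([x,y,z])-s['tool_pos']
    cur=np.degrees(np.arctan2(R[1,1],R[0,1])); t=0 if psi is None else (cur-psi+180)%360-180
    a=np.radians(t);Rn=R@np.array([[1,0,0],[0,np.cos(a),-np.sin(a)],[0,np.sin(a),np.cos(a)]])
    print('t',round(s['time_s'],2),'pos',s['tool_pos'].round(1),'psi',cur.round(1),'| now-axes',(R.T@d/1000).round(4),'turn',round(t,1),'| after-turn axes',(Rn.T@d/1000).round(4),'F',s['contact_force'].round(2),'w',round(s['gripper_width'],3))
E
python3 - <<'E'
from h import *
c=eyes.get_calibration('scene');K=np.array(c['K']);R=cv2.Rodrigues(np.array(c['rvec'],float))[0];t=np.array(c['tvec'],float).ravel()
C=-R.T@t
def ray(u,v,z):
    r=R.T@np.linalg.inv(K)@np.array([u,v,1]); return (C+r*(z-C[2])/r[2])[:2]
W=[ray(100+u/2.6,70+v/2.15,166) for u,v in[(250,303),(602,374),(182,451),(560,534)]]
print(np.round(W),'fl-fr',np.linalg.norm(W[0]-W[1]),np.linalg.norm(W[0]-W[2]))
e=W[1]-W[0];print('edge mid',(W[0]+W[1])/2,'xdir deg',np.degrees(np.arctan2(e[1],e[0]))-90)
p=cv2.imread('pics/scene0.png');P=cloud('scene',np.load('scene0.npy'))
m=(P[...,2]>160)&(P[...,2]<175)&(P[...,0]>500)&(P[...,0]<860)&(P[...,1]<215)&(P[...,1]>-200);print(cv2.minAreaRect(P[m][:,:2].astype(np.float32)))
go(420,-178,200,-5)
E
```

```text
[[ 639. -143.]
 [ 629.  208.]
 [ 830. -137.]
 [ 820.  213.]] fl-fr 351.4420836613254 191.76450699258248
edge mid [633.95617366  32.6527002 ] xdir deg 1.4881271648328607
((728.0617065429688, 32.39884948730469), (203.28823852539062, 359.9759826660156), 0.9724676012992859)
t 0.1 pos [ 171.  -496.   247.7] psi -71.0 | now-axes [ 0.0481 -0.2195 -0.339 ] turn -66.0 | after-turn axes [ 0.0481  0.2204 -0.3385] F [ 0.35 -0.39 -0.5 ] w 0.998
```

```bash
python3 -m creep '[{"travel":[0,0,0],"turn":-10.4},{"travel":[0,0,0],"turn":-10.4},{"travel":[0,0,0],"turn":-10.4},{"travel":[0,0,0],"turn":-10.4},{"travel":[0,0,0],"turn":-10.4},{"travel":[0,0,0],"turn":-10.4},{"travel":[0,0,0],"turn":-10.4}]' 0.0854
python3 - <<'E'
from h import *
go(420,-178,200,1.3)
E
```

```text
time_s: 0.98
tool_pos: [170.6, -494.3, 244.6]
orientation: [[-0.002, 0.997, 0.072], [0.009, 0.072, -0.997], [-1.0, -0.001, -0.009]]
contact_force: [-0.2, 0.2, 0.1]
gripper_width: 0.999
t 0.97 pos [ 170.6 -494.3  244.6] psi 4.1 | now-axes [ 0.0469  0.2714 -0.2973] turn 2.8 | after-turn axes [ 0.0469  0.2565 -0.3102] F [-0.2   0.2   0.05] w 0.999
```

```bash
python3 -m creep '[{"travel":[0,0,0],"turn":2.8},{"travel":[0.005,0.036,-0.044],"turn":0},{"travel":[0.005,0.036,-0.044],"turn":0},{"travel":[0.005,0.036,-0.044],"turn":0},{"travel":[0.005,0.036,-0.044],"turn":0},{"travel":[0.005,0.036,-0.044],"turn":0},{"travel":[0.005,0.036,-0.044],"turn":0},{"travel":[0.005,0.036,-0.044],"turn":0},{"travel":[0,0,0],"turn":0}]'
python3 - <<'E'
from h import *
go(420,-178,200,1.3);go(420,-178,88,1.3)
E
```

```text
time_s: 2.1
tool_pos: [421.4, -170.3, 208.3]
orientation: [[-0.003, 1.0, 0.021], [0.012, 0.021, -1.0], [-1.0, -0.003, -0.012]]
contact_force: [-0.1, -1.2, -0.2]
gripper_width: 1.0
t 2.1 pos [ 421.4 -170.3  208.3] psi 1.2 | now-axes [ 0.0083 -0.0016  0.0077] turn -0.1 | after-turn axes [ 0.0083 -0.0016  0.0077] F [-0.13 -1.23 -0.2 ] w 1.0
t 2.1 pos [ 421.4 -170.3  208.3] psi 1.2 | now-axes [ 0.1202 -0.0013  0.0091] turn -0.1 | after-turn axes [ 0.1202 -0.0013  0.0091] F [-0.13 -1.23 -0.2 ] w 1.0
```

```bash
python3 -m creep '[{"travel":[0.02,0,0.008],"turn":0},{"travel":[0.03,0,0],"turn":0},{"travel":[0.03,0,0],"turn":0},{"travel":[0.03,0,0],"turn":0},{"travel":[0.01,0,0],"turn":0},{"travel":[0,0,0],"turn":0}]'
python3 - <<'E'
from h import *
go(420,-178,88,1.3);p,d=snap('wrist','w1.png')
E
```

```text
time_s: 2.85
tool_pos: [419.9, -180.2, 85.4]
orientation: [[-0.003, 1.0, 0.02], [0.01, 0.02, -1.0], [-1.0, -0.003, -0.01]]
contact_force: [-0.8, 0.6, -0.0]
gripper_width: 0.999
t 2.85 pos [ 419.9 -180.2   85.4] psi 1.1 | now-axes [-0.0026  0.0001 -0.0023] turn -0.2 | after-turn axes [-0.0026  0.0001 -0.0023] F [-0.79  0.62 -0.01] w 0.999
```

View pics/w1.png

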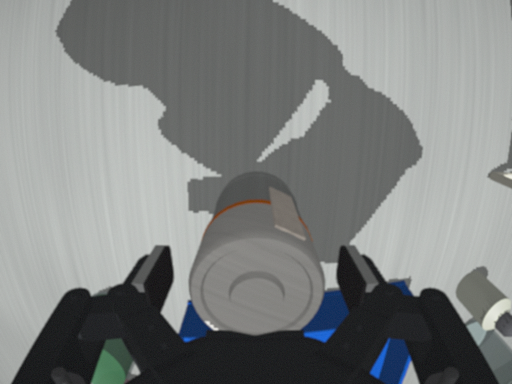

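The wrist view has the cap at (257,290), centred between the pads at (150,280) and (360,280). I close and lift to weigh.

```bash
python3 -m creep '[{"travel":[0,0,0.002],"turn":0},{"travel":[0,0,0],"turn":0},{"travel":[0,0,0],"turn":0},{"travel":[0,0,0],"turn":0},{"travel":[0,0,0],"turn":0}]' 0.05; python3 -m creep '[{"travel":[-0.01,0,0],"turn":0},{"travel":[-0.025,0,0],"turn":0},{"travel":[-0.03,0,0],"turn":0},{"travel":[-0.02,0,0],"turn":0},{"travel":[0,0,0],"turn":0},{"travel":[0,0,0],"turn":0},{"travel":[0,0,0],"turn":0}]'
python3 - <<'E'
from h import *
f=[]
for i in range(4): snap('wrist'); f.append(bot.read_state()['contact_force'])
print(np.mean(f,0),np.round(f,1)[:,2]); go(471,-358,98,1.3)
E
```

```text
time_s: 3.52
tool_pos: [421.3, -183.4, 88.3]
orientation: [[0.001, 1.0, 0.02], [0.007, 0.02, -1.0], [-1.0, 0.001, -0.007]]
contact_force: [0.6, -0.2, -2.7]
gripper_width: 0.689
time_s: 4.4
tool_pos: [420.3, -183.2, 176.4]
orientation: [[-0.001, 1.0, 0.02], [0.008, 0.02, -1.0], [-1.0, -0.001, -0.008]]
contact_force: [-0.6, 0.3, -2.5]
gripper_width: 0.689
[ 0.1603775  -0.07763206 -2.72723046] [-2.6 -2.7 -3.3 -2.2]
t 4.6 pos [ 420.5 -183.3  176.6] psi 1.2 | now-axes [0.0772 0.047  0.1763] turn -0.1 | after-turn axes [0.0772 0.0466 0.1764] F [ 0.73 -0.68 -2.23] w 0.694
```

2.7 N means this canister is empty, so it goes in the tray, offset towards −y to leave room for another.

```bash
python3 -m creep '[{"travel":[0,0.007,0.025],"turn":0},{"travel":[0,0.007,0.03],"turn":0},{"travel":[0,0.007,0.03],"turn":0},{"travel":[0,0.007,0.03],"turn":0},{"travel":[0,0.007,0.03],"turn":0},{"travel":[0,0.007,0.03],"turn":0},{"travel":[0,0.005,0.02],"turn":0},{"travel":[0,0,0],"turn":0}]'
python3 - <<'E'
from h import *
go(474.6,-396,94,1.3)
E
```

```text
time_s: 5.6
tool_pos: [472.1, -382.3, 170.4]
orientation: [[-0.005, 1.0, 0.021], [0.013, 0.021, -1.0], [-1.0, -0.005, -0.013]]
contact_force: [-0.2, -0.2, -2.9]
gripper_width: 0.689
t 5.6 pos [ 472.1 -382.3  170.4] psi 1.2 | now-axes [0.0762 0.0026 0.0147] turn -0.1 | after-turn axes [0.0762 0.0026 0.0147] F [-0.15 -0.24 -2.85] w 0.689
```

```bash
python3 -m creep '[{"travel":[0.01,0.003,0.014],"turn":0},{"travel":[0.025,0,0],"turn":0},{"travel":[0.025,0,0],"turn":0},{"travel":[0.006,0,0],"turn":0},{"travel":[0.002,0,0],"turn":0},{"travel":[0,0,0],"turn":0}]'
python3 - <<'E'
from h import *
go(474.6,-396,94,1.3)
E
```

```text
time_s: 6.35
tool_pos: [475.4, -395.2, 99.0]
orientation: [[-0.006, 1.0, 0.023], [0.014, 0.023, -1.0], [-1.0, -0.006, -0.014]]
contact_force: [-0.2, 0.1, -2.5]
gripper_width: 0.687
t 6.35 pos [ 475.4 -395.2   99. ] psi 1.3 | now-axes [ 0.005  -0.0008  0.0009] turn 0.0 | after-turn axes [ 0.005  -0.0008  0.0009] F [-0.19  0.07 -2.48] w 0.687
```

```bash
python3 -m creep '[{"travel":[0.003,0,0],"turn":0},{"travel":[0.003,0,0],"turn":0},{"travel":[0.001,0,0],"turn":0},{"travel":[0,0,0],"turn":0}]'
python3 - <<'E'
from h import *
go(474.6,-396,94,1.3)
E
```

```text
time_s: 6.85
tool_pos: [476.1, -395.7, 93.5]
orientation: [[-0.004, 1.0, 0.023], [0.011, 0.023, -1.0], [-1.0, -0.003, -0.011]]
contact_force: [0.1, -0.2, -1.9]
gripper_width: 0.687
t 6.85 pos [ 476.1 -395.7   93.5] psi 1.3 | now-axes [-0.0005 -0.0015  0.0002] turn 0.0 | after-turn axes [-0.0005 -0.0015  0.0002] F [ 0.14 -0.17 -1.86] w 0.687
```

```bash
python3 -m creep '[{"travel":[0.0015,0,0],"turn":0},{"travel":[0,0,0],"turn":0}]'; python3 -m creep '[{"travel":[0,0,0],"turn":0},{"travel":[0,0,0],"turn":0},{"travel":[0,0,0],"turn":0},{"travel":[0,0,0],"turn":0}]' 0.0854;  python3 -m creep '[{"travel":[-0.02,0,0],"turn":0},{"travel":[-0.03,0,0],"turn":0},{"travel":[-0.03,0,0],"turn":0},{"travel":[-0.03,0,0],"turn":0},{"travel":[0,0,0],"turn":0}]'
python3 - <<'E'
from h import *
go(427,7.5,200,1.3)
E
```

```text
time_s: 7.1
tool_pos: [476.2, -396.0, 92.8]
orientation: [[-0.003, 1.0, 0.023], [0.01, 0.023, -1.0], [-1.0, -0.003, -0.01]]
contact_force: [-0.5, -0.5, -2.0]
gripper_width: 0.69
time_s: 7.6
tool_pos: [476.6, -396.4, 93.4]
orientation: [[-0.002, 1.0, 0.023], [0.009, 0.023, -1.0], [-1.0, -0.002, -0.009]]
contact_force: [-0.4, -0.3, -0.5]
gripper_width: 1.003
time_s: 8.22
tool_pos: [476.7, -397.3, 205.9]
orientation: [[-0.003, 1.0, 0.023], [0.01, 0.023, -1.0], [-1.0, -0.003, -0.01]]
contact_force: [-1.2, 0.1, -1.3]
gripper_width: 0.998
t 8.22 pos [ 476.7 -397.3  205.9] psi 1.3 | now-axes [ 0.0102 -0.0402 -0.4057] turn 0.0 | after-turn axes [ 0.0102 -0.0405 -0.4057] F [-1.18  0.1  -1.3 ] w 0.998
```

```bash
python3 -m creep '[{"travel":[0,-0.005,-0.05],"turn":0},{"travel":[0,-0.005,-0.05],"turn":0},{"travel":[0,-0.005,-0.05],"turn":0},{"travel":[0,-0.005,-0.05],"turn":0},{"travel":[0,-0.005,-0.05],"turn":0},{"travel":[0,-0.005,-0.05],"turn":0},{"travel":[0,-0.005,-0.05],"turn":0},{"travel":[0,-0.005,-0.04],"turn":0},{"travel":[0,0,0],"turn":0}]'
python3 - <<'E'
from h import *
go(427,7.5,88,1.3)
E
```

```text
time_s: 9.35
tool_pos: [421.1, 4.7, 200.9]
orientation: [[-0.015, 1.0, 0.021], [0.017, 0.021, -1.0], [-1.0, -0.015, -0.017]]
contact_force: [0.2, 0.2, 0.3]
gripper_width: 1.0
t 9.35 pos [421.1   4.7 200.9] psi 1.2 | now-axes [ 0.1128  0.0076 -0.0008] turn -0.1 | after-turn axes [ 0.1128  0.0076 -0.0008] F [0.2  0.21 0.32] w 1.0
```

```bash
python3 -m creep '[{"travel":[0.02,0.007,-0.001],"turn":0},{"travel":[0.03,0,0],"turn":0},{"travel":[0.03,0,0],"turn":0},{"travel":[0.022,0,0],"turn":0},{"travel":[0.006,0,0],"turn":0},{"travel":[0,0,0],"turn":0}]'
python3 - <<'E'
from h import *
go(427,7.5,88,1.3)
E
python3 -m creep '[{"travel":[0,0,0],"turn":0},{"travel":[0,0,0],"turn":0},{"travel":[0,0,0],"turn":0},{"travel":[0,0,0],"turn":0},{"travel":[0,0,0],"turn":0}]' 0.05; python3 -m creep '[{"travel":[-0.01,0,0],"turn":0},{"travel":[-0.015,0,0],"turn":0},{"travel":[-0.015,0,0],"turn":0},{"travel":[0,0,0],"turn":0},{"travel":[0,0,0],"turn":0}]'
python3 - <<'E'
from h import *
f=[]
for i in range(4): snap('wrist'); f.append(bot.read_state()['contact_force'])
print(np.mean(f,0),np.round(f,1)[:,2]); go(563,-50,100,1.3); go(467,-320,150,1.3)
E
```

```text
time_s: 10.1
tool_pos: [426.3, 4.3, 87.1]
orientation: [[-0.017, 1.0, 0.02], [0.016, 0.02, -1.0], [-1.0, -0.017, -0.016]]
contact_force: [0.3, -0.5, 0.2]
gripper_width: 1.001
t 10.1 pos [426.3   4.3  87.1] psi 1.1 | now-axes [-0.0008  0.0008 -0.0032] turn -0.2 | after-turn axes [-0.0008  0.0008 -0.0032] F [ 0.34 -0.46  0.19] w 1.001
time_s: 10.72
tool_pos: [426.8, 3.9, 88.5]
orientation: [[-0.015, 1.0, 0.02], [0.015, 0.02, -1.0], [-1.0, -0.015, -0.015]]
contact_force: [0.9, 0.6, -4.6]
gripper_width: 0.692
time_s: 11.35
tool_pos: [426.9, 3.5, 130.6]
orientation: [[-0.016, 1.0, 0.02], [0.015, 0.02, -1.0], [-1.0, -0.016, -0.016]]
contact_force: [0.2, -0.7, -4.4]
gripper_width: 0.687
[ 0.02247696  0.29249925 -5.08361899] [-4.3 -4.8 -5.3 -5.9]
t 11.55 pos [426.9   3.5 130.3] psi 1.1 | now-axes [0.0273 0.1355 0.0566] turn -0.2 | after-turn axes [0.0273 0.1353 0.057 ] F [-0.07  0.67 -5.91] w 0.684
t 11.55 pos [426.9   3.5 130.3] psi 1.1 | now-axes [-0.0253  0.0333  0.3238] turn -0.2 | after-turn axes [-0.0253  0.0324  0.3239] F [-0.07  0.67 -5.91] w 0.684
```

5.1 N means loaded. I set it down in front of the riser.

```bash
python3 -m creep '[{"travel":[0,0.02,0.008],"turn":0},{"travel":[0,0.024,0.01],"turn":0},{"travel":[0,0.024,0.01],"turn":0},{"travel":[0,0.024,0.01],"turn":0},{"travel":[0,0.024,0.01],"turn":0},{"travel":[0,0.022,0.008],"turn":0},{"travel":[0.005,0,0],"turn":0},{"travel":[0,0,0],"turn":0}]'
python3 - <<'E'
from h import *
go(568,-50,89,1.3)
E
```

```text
time_s: 12.55
tool_pos: [566.2, -50.5, 115.9]
orientation: [[-0.029, 0.999, 0.02], [0.018, 0.02, -1.0], [-0.999, -0.029, -0.019]]
contact_force: [-0.3, -0.1, -5.4]
gripper_width: 0.685
t 12.55 pos [566.2 -50.5 115.9] psi 1.2 | now-axes [0.0269 0.0026 0.    ] turn -0.1 | after-turn axes [0.0269 0.0026 0.0001] F [-0.33 -0.06 -5.36] w 0.685
```

```bash
python3 -m creep '[{"travel":[0.012,0.002,0],"turn":0},{"travel":[0.01,0,0],"turn":0},{"travel":[0.003,0,0],"turn":0},{"travel":[0.002,0,0],"turn":0},{"travel":[0,0,0],"turn":0}]'
python3 - <<'E'
from h import *
go(568,-50,89,1.3)
E
```

```text
time_s: 13.18
tool_pos: [560.5, -49.1, 89.1]
orientation: [[-0.041, 0.999, 0.02], [0.019, 0.021, -1.0], [-0.999, -0.041, -0.02]]
contact_force: [-2.6, -0.9, -3.6]
gripper_width: 0.686
t 13.18 pos [560.5 -49.1  89.1] psi 1.2 | now-axes [-0.0002  0.0075  0.001 ] turn -0.1 | after-turn axes [-0.0002  0.0075  0.0011] F [-2.59 -0.92 -3.57] w 0.686
```

```bash
python3 -m creep '[{"travel":[0,0,0],"turn":0},{"travel":[0,0,0],"turn":0},{"travel":[0,0,0],"turn":0},{"travel":[0,0,0],"turn":0}]' 0.0854; python3 -m creep '[{"travel":[-0.02,0,0],"turn":0},{"travel":[-0.03,0,0],"turn":0},{"travel":[-0.03,0,0],"turn":0},{"travel":[0,0,0],"turn":0}]'
python3 - <<'E'
from h import *
p,d=snap('side','s1.png');P=cloud('side',d);from m import circ
print(circ(P,565,-50,95,120),circ(P,475,-396,100,125));go(450,-50,170,1.3)
print(circ(P,440,143,95,120))
E
```

```text
time_s: 13.68
tool_pos: [557.2, -48.6, 88.8]
orientation: [[-0.049, 0.999, 0.021], [0.02, 0.022, -1.0], [-0.999, -0.049, -0.021]]
contact_force: [-3.1, -0.1, -0.9]
gripper_width: 1.001
time_s: 14.18
tool_pos: [559.9, -49.9, 169.8]
orientation: [[-0.054, 0.998, 0.021], [0.021, 0.022, -1.0], [-0.998, -0.054, -0.022]]
contact_force: [0.5, 0.0, 0.6]
gripper_width: 0.999
(array([554.1, -40.4]), array([555.8, -44.1]), 31.0, 290, np.float64(106.4)) (array([nan, nan]), array([0., 0.]), 0.0, 0, np.float64(nan))
t 14.22 pos [559.1 -49.7 168.4] psi 1.3 | now-axes [ 0.0046 -0.109  -0.002 ] turn -0.0 | after-turn axes [ 0.0046 -0.1089 -0.0021] F [-0.19  0.2  -0.29] w 0.998
(array([435.7, 146.8]), array([438.9, 142.6]), 31.5, 446, np.float64(106.9))m.py:4: RuntimeWarning: Mean of empty slice.
  (c,rad)=cv2.minEnclosingCircle(Q.astype(np.float32)); return np.round(Q.mean(0),1),np.round(c,1),round(rad,1),len(Q),np.round(np.median(P[m][:,2]),1)
  ret = um.true_divide(
  return _methods._mean(a, axis=axis, dtype=dtype,
  ret = ret.dtype.type(ret / rcount)
```

View pics/s1.png

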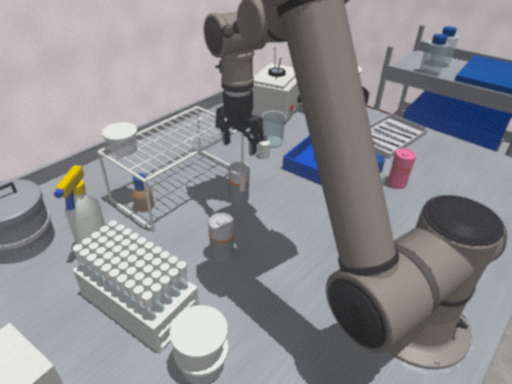

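The loaded canister stands upright at (238,185) in the side view, about (556,−45) in world. I back off behind it with the jaws open and check the tool tilt.

```bash
python3 -m creep '[{"travel":[0.003,-0.04,0],"turn":0},{"travel":[0.003,-0.04,0],"turn":0},{"travel":[0.003,-0.025,0],"turn":0},{"travel":[0,0,0],"turn":0},{"travel":[0.03,0,0],"turn":0},{"travel":[0,0,0],"turn":0}]'
python3 - <<'E'
from h import *
p,d=snap('scene','c1.png');P=cloud('scene',d);from m import circ
print(circ(P,556,-46,104,120),circ(P,440,143,104,120),circ(P,475,-396,104,125))
go(452,-46,60,1.3)
m=(P[...,2]>30)&(abs(P[...,0]-455)<110)&(abs(P[...,1]+46)<90)&(P[...,2]<230)
cv2.imwrite('pics/c1c.png',cv2.resize(cv2.imread('pics/c1.png')[60:320,100:400],None,fx=2.6,fy=2.3,interpolation=3))
E
```

```text
time_s: 14.98
tool_pos: [451.3, -51.1, 131.1]
orientation: [[-0.055, 0.998, 0.021], [0.021, 0.022, -1.0], [-0.998, -0.054, -0.023]]
contact_force: [0.0, 0.3, 0.7]
gripper_width: 1.0
(array([559.6, -45.1]), array([558.1, -45.7]), 30.5, 337, np.float64(109.5)) (array([441.2, 142.8]), array([439.4, 142.4]), 31.3, 317, np.float64(109.8)) (array([ 477.6, -388.7]), array([ 476.6, -390.7]), 31.0, 307, np.float64(114.6))
t 15.03 pos [452.5 -51.4 132.4] psi 1.3 | now-axes [ 0.0724  0.0033 -0.0038] turn -0.0 | after-turn axes [ 0.0724  0.0033 -0.0038] F [0.32 0.24 0.44] w 1.0
```

View pics/c1c.png

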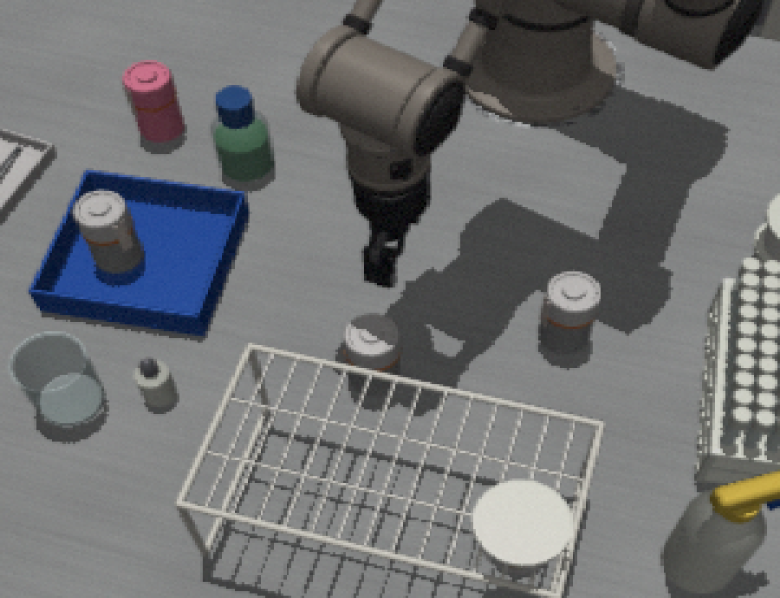

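The tray canister is at tray-frame offset about (5,−33), which is fine. The loaded one stands at (558,−46). I lower the open fingers behind it, keeping the contact low.

```bash
python3 -m creep '[{"travel":[0.03,-0.004,-0.004],"turn":0},{"travel":[0.03,-0.003,0],"turn":0},{"travel":[0.03,0,0],"turn":0},{"travel":[0.008,0,0],"turn":0},{"travel":[0,0,0],"turn":0}]'
python3 - <<'E'
from h import *
go(465,-46,25,1.3)
p,d=snap('scene');P=cloud('scene',d);q,d2=snap('side')
cv2.imwrite('pics/pre.png',np.hstack([cv2.resize(p[150:270,180:300],(400,400),interpolation=2),cv2.resize(q[110:230,180:300],(400,400),interpolation=2)]))
E
```

```text
time_s: 15.65
tool_pos: [449.0, -47.2, 37.0]
orientation: [[-0.038, 0.999, 0.022], [0.017, 0.022, -1.0], [-0.999, -0.038, -0.018]]
contact_force: [0.8, 0.3, -1.0]
gripper_width: 1.0
t 15.65 pos [449.  -47.2  37. ] psi 1.3 | now-axes [ 0.0114  0.0165 -0.0006] turn -0.0 | after-turn axes [ 0.0114  0.0165 -0.0006] F [ 0.82  0.34 -1.01] w 1.0
```

View pics/pre.png

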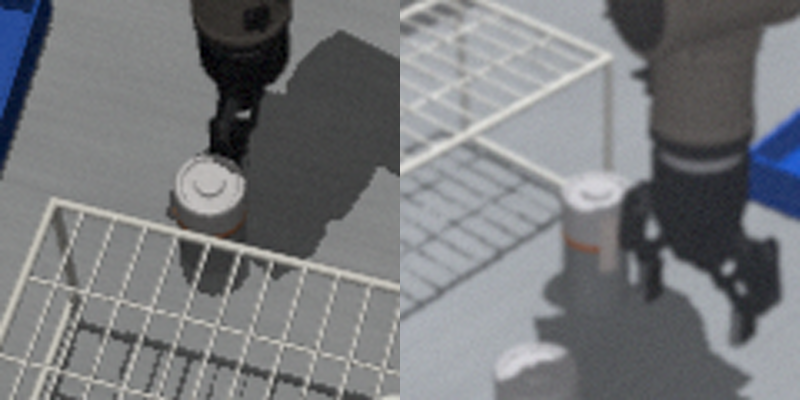

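The side crop shows the front knuckle close to the canister at about cap height, so I go lower before pushing.

```bash
python3 -m creep '[{"travel":[0.008,0,0],"turn":0},{"travel":[0.006,0,0],"turn":0},{"travel":[0.003,0,0],"turn":0},{"travel":[0,0,0],"turn":0}]';python3 -m creep '[{"travel":[-0.0004,0.01,0],"turn":0},{"travel":[-0.0004,0.01,0],"turn":0},{"travel":[-0.0004,0.01,0],"turn":0},{"travel":[-0.0004,0.01,0],"turn":0},{"travel":[0,0,0],"turn":0}]'
python3 - <<'E'
from h import *
from m import circ
go(576,-46,22,1.3)
p,d=snap('scene','p2.png');P=cloud('scene',d);print(circ(P,570,-46,104,118))
q,d2=snap('side','p2s.png')
E
```

```text
time_s: 16.25
tool_pos: [449.7, -47.3, 21.1]
orientation: [[-0.034, 0.999, 0.022], [0.016, 0.022, -1.0], [-0.999, -0.034, -0.016]]
contact_force: [0.4, 0.6, -0.8]
gripper_width: 0.999
time_s: 16.88
tool_pos: [492.6, -46.3, 22.0]
orientation: [[-0.034, 0.999, 0.022], [0.016, 0.023, -1.0], [-0.999, -0.034, -0.016]]
contact_force: [-0.5, -0.6, -0.8]
gripper_width: 1.0
t 16.88 pos [492.6 -46.3  22. ] psi 1.3 | now-axes [-0.0029  0.0833  0.0015] turn 0.0 | after-turn axes [-0.0029  0.0833  0.0015] F [-0.47 -0.59 -0.83] w 1.0
(array([558. , -42.8]), array([571.6, -41.5]), 41.5, 61, np.float64(111.9))
```

Run:
```python
from h import *
p=cv2.imread('pics/p2.png');q=cv2.imread('pics/p2s.png')
cv2.imwrite('pics/p2c.png',np.hstack([cv2.resize(p[160:280,180:300],(400,400),interpolation=2),cv2.resize(q[110:230,180:300],(400,400),interpolation=2)]))
```

View pics/p2c.png

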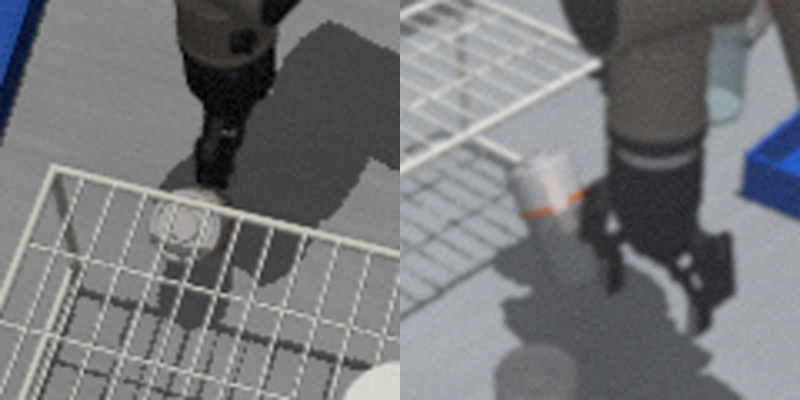

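The canister tips by about 10°: the knuckle touches at cap height and friction is high. I back off slowly to let it settle.

```bash
python3 -m creep '[{"travel":[0.0002,-0.005,0],"turn":0},{"travel":[0.0002,-0.005,0],"turn":0},{"travel":[0.0002,-0.005,0],"turn":0},{"travel":[0.0002,-0.006,0],"turn":0},{"travel":[0.0002,-0.008,0],"turn":0},{"travel":[0.0002,-0.01,0],"turn":0},{"travel":[0,-0.01,0],"turn":0},{"travel":[0,0,0],"turn":0}]'
python3 - <<'E'
from h import *
from m import circ
go(576,-46,22,1.3)
p,d=snap('scene','p3.png');P=cloud('scene',d);print(circ(P,565,-46,104,118))
q,d2=snap('side','p3s.png');P=cloud('side',d2);print(circ(P,565,-46,98,118))
E
```

```text
time_s: 17.98
tool_pos: [437.6, -47.2, 22.2]
orientation: [[-0.037, 0.999, 0.022], [0.016, 0.022, -1.0], [-0.999, -0.037, -0.017]]
contact_force: [-0.1, -0.3, 0.3]
gripper_width: 1.002
t 17.98 pos [437.6 -47.2  22.2] psi 1.3 | now-axes [-0.0049  0.1383  0.0018] turn -0.0 | after-turn axes [-0.0049  0.1383  0.0019] F [-0.07 -0.27  0.34] w 1.002
(array([572.7, -45.8]), array([572.3, -46.2]), 30.9, 336, np.float64(109.6))
(array([568.4, -42.3]), array([571.7, -43.9]), 30.8, 255, np.float64(106.9))
```

It stands upright again at (572,−46), having slid 14 mm before it tipped. I try again lower, so the knuckle falls under the cap, and much slower, with a numeric tilt check.

```bash
cat > tilt.py <<'E'
from m import *
from scipy.optimize import least_squares
import sys
def tilt(x,y,cams=('side','scene')):
    for n in cams:
        p,d=snap(n); P=cloud(n,d)
        m=(np.hypot(P[...,0]-x,P[...,1]-y)<55)&(P[...,2]>60)&(P[...,2]<130)&(d>0)&(p.max(-1)>85)
        Q=P[m]; 
        if len(Q)<40: print(n,'few',len(Q)); continue
        # full cap model: top disc + cap side, distance to a tilted cylinder (r 30, z<=112)
        def res(a):
            ax=np.array([a[2],a[3],1]);ax/=np.linalg.norm(ax);v=Q-np.array([a[0],a[1],0.]) ;h=v@ax
            r=np.linalg.norm(v-h[:,None]*ax,axis=1); rr=np.where(h>75,30,29)
            return np.maximum(r-rr,h-(112 if n=='scene' else 110)-a[4])
        s=least_squares(res,[x,y,0,0,0],loss='soft_l1',f_scale=2.,bounds=([-2000,-2000,-.7,-.7,-6],[2000,2000,.7,.7,10]))
        a=s.x; print(n,'base',a[:2].round(1),'tilt',a[2:4].round(3),'dz',a[4].round(1),'n',len(Q),'res',np.median(abs(res(a))).round(2))
if __name__=='__main__':
    tilt(float(sys.argv[1]),float(sys.argv[2])); go(576,-46,12,1.3)
E
python3 -m creep '[{"travel":[0.006,0.01,0.001],"turn":0},{"travel":[0.005,0.01,0],"turn":0},{"travel":[0,0,0],"turn":0}]';python3 tilt.py 572 -46
```

```text
time_s: 18.45
tool_pos: [461.1, -48.0, 9.7]
orientation: [[-0.034, 0.999, 0.022], [0.016, 0.022, -1.0], [-0.999, -0.034, -0.016]]
contact_force: [0.5, 0.6, -0.5]
gripper_width: 0.998
side base [571.2 -46.1] tilt [ 0.01  -0.012] dz -2.4 n 465 res 1.13
scene base [571.7 -45.2] tilt [-0.013 -0.016] dz -2.0 n 344 res 1.8
t 18.55 pos [460.2 -47.9   9.9] psi 1.3 | now-axes [-0.0061  0.1157  0.0006] turn -0.0 | after-turn axes [-0.0061  0.1157  0.0007] F [ 0.34  0.02 -0.84] w 0.998
```

```bash
python3 -m creep '[{"travel":[-0.0004,0.01,-0.002],"turn":0},{"travel":[-0.0002,0.006,0],"turn":0},{"travel":[-0.0001,0.003,0],"turn":0},{"travel":[-0.0001,0.003,0],"turn":0},{"travel":[-0.0001,0.003,0],"turn":0},{"travel":[-0.0001,0.003,0],"turn":0},{"travel":[-0.0001,0.003,0],"turn":0},{"travel":[0,0.002,0],"turn":0}]';python3 tilt.py 575 -46
```

```text
time_s: 19.55
tool_pos: [492.9, -44.5, 9.6]
orientation: [[-0.04, 0.999, 0.022], [0.017, 0.022, -1.0], [-0.999, -0.039, -0.018]]
contact_force: [-2.5, -0.5, 1.3]
gripper_width: 1.0
side base [597.  -43.6] tilt [ 0.008 -0.018] dz -2.3 n 431 res 1.24
scene base [599.3 -44. ] tilt [-0.029 -0.006] dz -2.0 n 260 res 1.38
t 19.65 pos [493.1 -44.5   9.6] psi 1.3 | now-axes [-0.0057  0.0827  0.0032] turn -0.0 | after-turn axes [-0.0057  0.0827  0.0032] F [-1.05 -0.03  0.31] w 0.998
```

It slid 26 mm and stayed upright. I carry on like this.

```bash
python3 -m creep '[{"travel":[-0.0001,0.003,0],"turn":0},{"travel":[-0.0001,0.0035,0],"turn":0},{"travel":[-0.0001,0.0035,0],"turn":0},{"travel":[-0.0001,0.0035,0],"turn":0},{"travel":[-0.0001,0.0035,0],"turn":0},{"travel":[-0.0001,0.0035,0],"turn":0},{"travel":[-0.0001,0.0035,0],"turn":0},{"travel":[-0.0001,0.0035,0],"turn":0},{"travel":[-0.0001,0.0035,0],"turn":0},{"travel":[0,0.002,0],"turn":0}]';python3 tilt.py 630 -43
```

```text
time_s: 20.9
tool_pos: [528.2, -43.7, 9.3]
orientation: [[-0.04, 0.999, 0.022], [0.017, 0.022, -1.0], [-0.999, -0.039, -0.018]]
contact_force: [-5.0, -0.3, 0.6]
gripper_width: 1.001
side base [632.5 -43.5] tilt [ 0.003 -0.007] dz -2.6 n 416 res 1.21
scene base [635.  -42.8] tilt [-0.037 -0.005] dz -2.1 n 282 res 1.82
t 21.0 pos [528.3 -43.7   9.2] psi 1.3 | now-axes [-0.0047  0.0475  0.0033] turn -0.0 | after-turn axes [-0.0047  0.0475  0.0033] F [-1.13 -0.26  0.17] w 1.001
```

```bash
python3 -m creep '[{"travel":[-0.0001,0.003,0],"turn":0},{"travel":[-0.0001,0.0035,0],"turn":0},{"travel":[-0.0001,0.0035,0],"turn":0},{"travel":[-0.0001,0.0035,0],"turn":0},{"travel":[-0.0001,0.0035,0],"turn":0},{"travel":[-0.0001,0.0035,0],"turn":0},{"travel":[-0.0001,0.0035,0],"turn":0},{"travel":[-0.0001,0.0035,0],"turn":0},{"travel":[-0.0001,0.0035,0],"turn":0},{"travel":[0,0.003,0],"turn":0}]';python3 tilt.py 665 -42
```

```text
time_s: 22.25
tool_pos: [564.4, -43.0, 9.0]
orientation: [[-0.04, 0.999, 0.022], [0.017, 0.022, -1.0], [-0.999, -0.039, -0.018]]
contact_force: [-3.9, 0.4, 2.1]
gripper_width: 1.002
side base [668.9 -42.2] tilt [ 0.004 -0.012] dz -2.5 n 390 res 1.29
scene base [670.  -42.8] tilt [-0.027  0.008] dz -2.0 n 290 res 1.58
t 22.35 pos [564.7 -43.    8.9] psi 1.3 | now-axes [-0.0036  0.0111  0.0032] turn -0.0 | after-turn axes [-0.0036  0.0111  0.0032] F [-1.75  0.3   0.18] w 1.003
```

The canister is about 39 mm behind the edge and upright. I back out and go to the third one.

```bash
python3 -m creep '[{"travel":[0,-0.01,0],"turn":0},{"travel":[0,-0.03,0],"turn":0},{"travel":[-0.01,-0.04,0],"turn":0},{"travel":[-0.05,-0.02,-0.01],"turn":0},{"travel":[-0.055,-0.01,-0.03],"turn":0},{"travel":[-0.055,-0.01,-0.04],"turn":0},{"travel":[-0.03,0,-0.04],"turn":0},{"travel":[0,0,-0.04],"turn":0},{"travel":[0,0,-0.02],"turn":0},{"travel":[0,0,0],"turn":0}]'
python3 - <<'E'
from h import *
go(440,142.5,200,1.3)
E
```

```text
time_s: 23.6
tool_pos: [443.9, 131.2, 217.3]
orientation: [[-0.027, 0.999, 0.019], [0.019, 0.02, -1.0], [-0.999, -0.027, -0.019]]
contact_force: [-0.2, -0.5, -0.2]
gripper_width: 1.0
t 23.6 pos [443.9 131.2 217.3] psi 1.1 | now-axes [ 0.0176 -0.0032 -0.011 ] turn -0.2 | after-turn axes [ 0.0176 -0.0032 -0.011 ] F [-0.17 -0.5  -0.19] w 1.0
```

```bash
python3 -m creep '[{"travel":[0.02,0.001,-0.012],"turn":0},{"travel":[0.03,0,0],"turn":0},{"travel":[0.035,0,0],"turn":0},{"travel":[0.03,0,0],"turn":0},{"travel":[0.009,0,0],"turn":0},{"travel":[0,0,0],"turn":0}]'
python3 - <<'E'
from h import *
go(440,142.5,88,1.3)
E
python3 -m creep '[{"travel":[0,0,0],"turn":0},{"travel":[0,0,0],"turn":0},{"travel":[0,0,0],"turn":0},{"travel":[0,0,0],"turn":0},{"travel":[0,0,0],"turn":0}]' 0.05; python3 -m creep '[{"travel":[-0.01,0,0],"turn":0},{"travel":[-0.02,0,0],"turn":0},{"travel":[-0.02,0,0],"turn":0},{"travel":[0,0,0],"turn":0},{"travel":[0,0,0],"turn":0}]'
python3 - <<'E'
from h import *
f=[]
for i in range(4): snap('wrist'); f.append(bot.read_state()['contact_force'])
print(np.mean(f,0),np.round(f,1)[:,2]); go(563,40,110,1.3); go(467,-318,170,1.3)
E
```

```text
time_s: 24.35
tool_pos: [441.7, 141.1, 90.6]
orientation: [[-0.023, 1.0, 0.017], [0.018, 0.017, -1.0], [-1.0, -0.023, -0.018]]
contact_force: [-0.4, 0.1, 0.4]
gripper_width: 0.998
t 24.35 pos [441.7 141.1  90.6] psi 1.0 | now-axes [ 0.0027 -0.0017 -0.0014] turn -0.3 | after-turn axes [ 0.0027 -0.0016 -0.0014] F [-0.35  0.06  0.42] w 0.998
time_s: 24.98
tool_pos: [442.5, 140.8, 92.8]
orientation: [[-0.02, 1.0, 0.017], [0.018, 0.017, -1.0], [-1.0, -0.02, -0.018]]
contact_force: [0.1, 0.8, -5.0]
gripper_width: 0.688
time_s: 25.6
tool_pos: [443.1, 139.9, 144.9]
orientation: [[-0.021, 1.0, 0.017], [0.018, 0.017, -1.0], [-1.0, -0.021, -0.018]]
contact_force: [1.0, -0.1, -5.1]
gripper_width: 0.69
[ 0.3359249   0.17158462 -4.23742254] [-4.2 -4.  -4.2 -4.6]
t 25.8 pos [443.1 139.9 144.6] psi 1.0 | now-axes [0.0302 0.1189 0.1025] turn -0.3 | after-turn axes [0.0302 0.1183 0.1032] F [-0.18  1.23 -4.56] w 0.686
t 25.8 pos [443.1 139.9 144.6] psi 1.0 | now-axes [-0.0341  0.0154  0.4577] turn -0.3 | after-turn axes [-0.0341  0.0129  0.4578] F [-0.18  1.23 -4.56] w 0.686
```

4.3–5 N means loaded. I set it down in front of the riser at y≈32, and check the small bottle's position.

```bash
python3 -m creep '[{"travel":[0,0.015,0.015],"turn":0},{"travel":[0,0.019,0.018],"turn":0},{"travel":[0,0.019,0.018],"turn":0},{"travel":[0,0.019,0.018],"turn":0},{"travel":[0,0.019,0.018],"turn":0},{"travel":[0.01,0.015,0.014],"turn":0},{"travel":[0.01,0,0],"turn":0},{"travel":[0,0,0],"turn":0}]'
python3 - <<'E'
from h import *
go(553,32,94,1.3)
P=cloud('side',np.load('side0.npy'));print([(u,v,P[v,u].round().tolist()) for u,v in[(142,190),(142,200),(142,207),(140,183),(148,200)]])
E
```

```text
time_s: 26.8
tool_pos: [556.5, 32.4, 115.6]
orientation: [[-0.025, 1.0, 0.015], [0.017, 0.016, -1.0], [-1.0, -0.025, -0.017]]
contact_force: [-0.1, 0.4, -4.3]
gripper_width: 0.693
t 26.8 pos [556.5  32.4 115.6] psi 0.9 | now-axes [ 0.0217 -0.003   0.0007] turn -0.4 | after-turn axes [ 0.0217 -0.003   0.0007] F [-0.12  0.45 -4.26] w 0.693
[(142, 190, [713.0, 169.0, 68.0]), (142, 200, [706.0, 179.0, 44.0]), (142, 207, [708.0, 182.0, 19.0]), (140, 183, [716.0, 170.0, 91.0]), (148, 200, [628.0, 207.0, 104.0])]
```

```bash
python3 -m creep '[{"travel":[0.01,-0.002,0],"turn":0},{"travel":[0.007,0,0],"turn":0},{"travel":[0.002,0,0],"turn":0},{"travel":[0.001,0,0],"turn":0},{"travel":[0,0,0],"turn":0}]'
python3 - <<'E'
from h import *
go(553,32,94,1.3)
E
```

```text
time_s: 27.42
tool_pos: [553.1, 34.1, 95.0]
orientation: [[-0.025, 1.0, 0.017], [0.017, 0.018, -1.0], [-1.0, -0.025, -0.017]]
contact_force: [-0.8, 0.6, -4.2]
gripper_width: 0.685
t 27.43 pos [553.1  34.1  95. ] psi 1.0 | now-axes [ 0.001  -0.0001  0.0021] turn -0.3 | after-turn axes [ 0.001  -0.0001  0.0021] F [-0.82  0.56 -4.15] w 0.685
```

```bash
python3 -m creep '[{"travel":[0.0015,0,0],"turn":0},{"travel":[0.001,0,0],"turn":0},{"travel":[0,0,0],"turn":0}]'; python3 -m creep '[{"travel":[0,0,0],"turn":0},{"travel":[0,0,0],"turn":0},{"travel":[0,0,0],"turn":0},{"travel":[0,0,0],"turn":0}]' 0.0854; python3 -m creep '[{"travel":[-0.02,0,0],"turn":0},{"travel":[-0.03,0,0],"turn":0},{"travel":[-0.03,0,0],"turn":0},{"travel":[0,-0.04,0],"turn":0},{"travel":[0,-0.05,0],"turn":0},{"travel":[0,-0.04,0],"turn":0},{"travel":[0,0,0],"turn":0}]';python3 tilt.py 553 34
```

```text
time_s: 27.8
tool_pos: [553.3, 34.2, 92.8]
orientation: [[-0.024, 1.0, 0.017], [0.017, 0.018, -1.0], [-1.0, -0.024, -0.017]]
contact_force: [0.1, 0.0, -4.5]
gripper_width: 0.684
time_s: 28.3
tool_pos: [554.8, 34.0, 94.7]
orientation: [[-0.02, 1.0, 0.017], [0.016, 0.018, -1.0], [-1.0, -0.02, -0.017]]
contact_force: [0.1, 0.1, -1.1]
gripper_width: 1.001
time_s: 29.18
tool_pos: [423.2, 30.2, 180.0]
orientation: [[-0.018, 1.0, 0.017], [0.016, 0.018, -1.0], [-1.0, -0.018, -0.016]]
contact_force: [0.0, 0.5, 0.4]
gripper_width: 1.001
side base [550.   36.2] tilt [ 0.011 -0.003] dz -2.3 n 540 res 1.02
scene base [553.4  36.4] tilt [-0.049 -0.014] dz -2.2 n 326 res 1.65
t 29.27 pos [426.1  29.9 180.3] psi 1.0 | now-axes [0.1648 0.1511 0.0812] turn -0.3 | after-turn axes [0.1648 0.1506 0.082 ] F [-0.12  0.45  0.54] w 0.996
```

```bash
python3 -m creep '[{"travel":[0.03,0,-0.005],"turn":0},{"travel":[0.045,0,0],"turn":0},{"travel":[0.045,0,0],"turn":0},{"travel":[0.025,0,0],"turn":0},{"travel":[0.012,0,0],"turn":0},{"travel":[0.004,0,0],"turn":0},{"travel":[0,0,0],"turn":0}]';python3 tilt.py 552 36
```

```text
time_s: 30.15
tool_pos: [435.5, 36.8, 15.6]
orientation: [[-0.002, 1.0, 0.017], [0.015, 0.017, -1.0], [-1.0, -0.002, -0.015]]
contact_force: [-0.4, 0.3, 0.0]
gripper_width: 0.996
side base [550.9  36.3] tilt [-0.002 -0.007] dz -2.6 n 532 res 1.02
scene base [549.4  35.7] tilt [0.028 0.014] dz -2.0 n 341 res 1.7
t 30.25 pos [435.6  36.8  16. ] psi 1.0 | now-axes [0.0026 0.139  0.0852] turn -0.3 | after-turn axes [0.0026 0.1385 0.086 ] F [-0.12  0.12 -0.3 ] w 0.998
```

```bash
python3 -m creep '[{"travel":[0.005,0,0],"turn":0},{"travel":[0.002,0.003,0.001],"turn":0},{"travel":[0,0.004,0],"turn":0},{"travel":[0,0.0035,0],"turn":0},{"travel":[0,0.0035,0],"turn":0},{"travel":[0,0.0035,0],"turn":0},{"travel":[0,0.0035,0],"turn":0},{"travel":[0,0.0035,0],"turn":0},{"travel":[0,0.0035,0],"turn":0},{"travel":[0,0.002,0],"turn":0}]';python3 tilt.py 565 36
```

```text
time_s: 31.5
tool_pos: [466.7, 36.4, 9.8]
orientation: [[-0.002, 1.0, 0.017], [0.014, 0.017, -1.0], [-1.0, -0.002, -0.015]]
contact_force: [-3.9, -0.0, 1.4]
gripper_width: 0.995
side base [570.3  37.4] tilt [ 0.004 -0.012] dz -2.7 n 473 res 1.06
scene base [568.   35.8] tilt [ 0.008 -0.001] dz -2.2 n 361 res 1.54
t 31.6 pos [466.8  36.4   9.8] psi 1.0 | now-axes [-0.0036  0.1077  0.0843] turn -0.3 | after-turn axes [-0.0036  0.1073  0.0849] F [-2.2   0.11  1.08] w 1.002
```

Sliding upright again; about 97 mm to go.

```bash
python3 -m creep '[{"travel":[0,0.003,0],"turn":0},{"travel":[0,0.0035,0],"turn":0},{"travel":[0,0.0035,0],"turn":0},{"travel":[0,0.0035,0],"turn":0},{"travel":[0,0.0035,0],"turn":0},{"travel":[0,0.0035,0],"turn":0},{"travel":[0,0.0035,0],"turn":0},{"travel":[0,0.0035,0],"turn":0},{"travel":[0,0.0035,0],"turn":0},{"travel":[0,0.003,0],"turn":0}]';python3 tilt.py 605 36
```

```text
time_s: 32.85
tool_pos: [502.8, 37.1, 9.6]
orientation: [[-0.003, 1.0, 0.017], [0.015, 0.017, -1.0], [-1.0, -0.002, -0.015]]
contact_force: [-3.4, -0.1, 0.6]
gripper_width: 1.0
side base [606.1  37.4] tilt [ 0.007 -0.   ] dz -2.5 n 454 res 1.11
scene base [605.   34.8] tilt [0.004 0.017] dz -1.9 n 287 res 1.46
t 32.95 pos [503.1  37.1   9.6] psi 1.0 | now-axes [-0.0037  0.0715  0.0843] turn -0.3 | after-turn axes [-0.0037  0.071   0.0847] F [-1.43  0.54  0.1 ] w 1.002
```

```bash
python3 -m creep '[{"travel":[0,0.003,0],"turn":0},{"travel":[0,0.0035,0],"turn":0},{"travel":[0,0.0035,0],"turn":0},{"travel":[0,0.0035,0],"turn":0},{"travel":[0,0.0035,0],"turn":0},{"travel":[0,0.0035,0],"turn":0},{"travel":[0,0.0035,0],"turn":0},{"travel":[0,0.003,0],"turn":0}]';python3 tilt.py 635 37
```

```text
time_s: 33.95
tool_pos: [531.6, 37.6, 9.5]
orientation: [[-0.003, 1.0, 0.017], [0.014, 0.017, -1.0], [-1.0, -0.002, -0.015]]
contact_force: [-2.6, -0.4, 1.0]
gripper_width: 0.998
side base [634.8  38.5] tilt [ 0.007 -0.011] dz -2.3 n 435 res 0.95
scene base [636.3  38.5] tilt [-0.019 -0.008] dz -2.2 n 317 res 1.77
t 34.05 pos [531.9  37.6   9.5] psi 1.0 | now-axes [-0.0038  0.0426  0.0843] turn -0.3 | after-turn axes [-0.0038  0.0422  0.0845] F [-0.63  1.06 -0.23] w 0.999
```

```bash
python3 -m creep '[{"travel":[0,0.003,0],"turn":0},{"travel":[0,0.0035,0],"turn":0},{"travel":[0,0.0035,0],"turn":0},{"travel":[0,0.0035,0],"turn":0},{"travel":[0,0.0035,0],"turn":0},{"travel":[0,0.0035,0],"turn":0},{"travel":[0,0.0035,0],"turn":0},{"travel":[0,0.0035,0],"turn":0},{"travel":[0,0.0035,0],"turn":0},{"travel":[0,0.002,0],"turn":0}]'; python3 -m creep '[{"travel":[0,-0.01,0],"turn":0},{"travel":[0,-0.03,0],"turn":0},{"travel":[0,-0.04,0],"turn":0},{"travel":[-0.02,-0.04,0],"turn":0},{"travel":[-0.04,-0.03,0],"turn":0},{"travel":[-0.05,-0.01,0],"turn":0},{"travel":[-0.05,0,0],"turn":0},{"travel":[0,0,0],"turn":0},{"travel":[0,0,0],"turn":0},{"travel":[0,0,0],"turn":0}]'
python3 - <<'E'
from tilt import *
tilt(668,39);tilt(669,-42)
p,d=snap('scene','end.png');P=cloud('scene',d);print('tray can',circ(P,475,-391,104,125)); go(420,40,200)
q,_=snap('side'); cv2.imwrite('pics/endc.png',np.hstack([cv2.resize(p[90:340,90:400],(400,400)),cv2.resize(q[60:260,80:380],(400,400))]))
E
```

```text
time_s: 35.3
tool_pos: [566.9, 38.2, 9.4]
orientation: [[-0.002, 1.0, 0.017], [0.014, 0.017, -1.0], [-1.0, -0.002, -0.015]]
contact_force: [-3.8, 0.2, 1.4]
gripper_width: 1.0
time_s: 36.55
tool_pos: [399.2, 33.0, 172.3]
orientation: [[0.005, 1.0, 0.017], [0.014, 0.017, -1.0], [-1.0, 0.005, -0.014]]
contact_force: [-0.4, -0.6, -0.0]
gripper_width: 0.999
side base [669.2  39.3] tilt [ 0.016 -0.029] dz -2.5 n 538 res 1.33
scene base [669.9  37.5] tilt [-0.017 -0.007] dz -2.1 n 331 res 1.45
side base [668.6 -42.3] tilt [ 0.018 -0.005] dz -2.8 n 453 res 1.06
scene base [670.5 -44.5] tilt [-0.017  0.043] dz -1.9 n 311 res 1.84
tray can (array([ 477.5, -388.8]), array([ 474.2, -391.6]), 32.2, 309, np.float64(114.0))
t 36.8 pos [399.5  33.  172.5] psi 1.0 | now-axes [-0.0273  0.0208 -0.007 ] turn 0 | after-turn axes [-0.0273  0.0208 -0.007 ] F [-1.04 -0.01  0.04] w 1.002
```

View pics/endc.png

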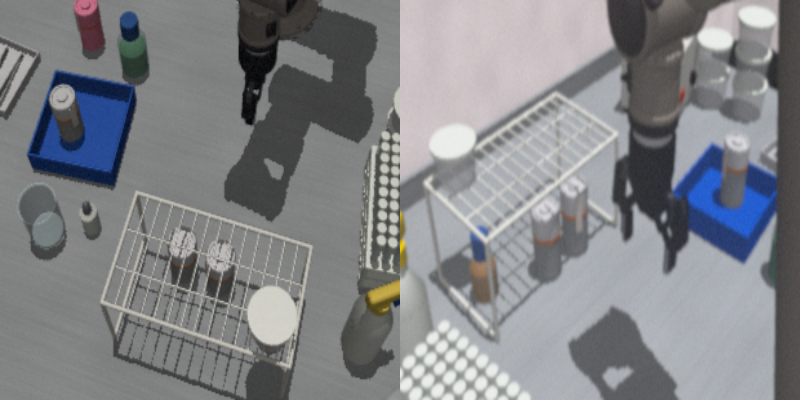

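Two canisters stand upright under the deck at (182,250) and (220,262) in the left half, and one is in the tray at (68,115). The bystanders look unmoved and the robot is clear, so I hand in.

```bash
python3 -c "
from station import bot
print(bot.close_job())"
```

```text
the job is handed in; nothing more can be done
None
```

All three canisters are sorted, and I handed the job in at about 37 s of the 72 s allowed. No verdict was reported.

- **Weights:** the canister nearest the tray read about 2.7 N, so it is empty. That is slightly over the stated 2.6 N, within sensor noise of about ±0.5 N. The middle one read about 5.1 N and the left one 4.2 to 5 N, so both are loaded.
- **Empty canister:** it went straight into the tray and stands about 33 mm from the tray centre.
- **Loaded canisters:** the tool can only point down, so it couldn't carry them in under the deck. I set each one down in front of the riser and pushed it in with the back of an open finger.
- **One mishap:** the first push touched too high and tipped the middle canister by about 10°. I backed off and it settled upright again. Pushing lower and more slowly then kept both loaded canisters upright.

**Last checks:** both loaded canisters have their centres about 39 mm behind the front edge, at y ≈ −43 and +38 mm. Their fitted tilt was under about 0.05 rad, and the two cameras disagreed by up to about 0.05 rad, which is fit noise. The gripper was clear of everything. Bystanders looked unmoved in the last picture, but I did not measure them.

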